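Slide a spacer block home in the drilling jig

ROBOT

A 7-joint arm with a two-finger parallel gripper is mounted at the origin on the work surface. World frame = base frame: x ahead of the robot, y to its left, z up, the work surface at z = 0. Lengths are in m, angles in rad, forces in N, time in s.
With the tool pointing down it reaches from about 0.4 to 0.85 m from the base axis. Payload 4.5 kg.
Tool frame: the origin (TCP) lies at the very end of the fingers, on their centre line; the grasp point (between the pads) lies 19 mm behind it; z points along the fingers, x is the direction in which the jaws open and shut, and the axes are right-handed (so a half turn about z gives the same grasp; the last joint's range is limited). The gripper opens to 88 mm and grips with 3 to 60 N. Pads are 18 mm wide; open, the fingers measure 123 mm over their backs; the gripper's body (75 mm by 187 mm) begins 45 mm behind the grasp point.
Start: joints at [1.346, 0.689, -0.195, 1.565, 0.157, 0.902, -0.215], TCP at [0.16, -0.604, 0.239] pointing down, gripper open.
Joint ranges: [-3.01, 3.01], [-0.46, 2.08], [-1.47, 1.51], [0.13, 2.56], [-1, 4.14], [0.04, 2.09], [-2.66, 2.66]. Speed limits (rad/s): [2.57, 2.57, 3.14, 3.14, 3.14, 3.14, 3.14].

INTERFACE

Orientations are given as a 3x3 rotation matrix whose columns are the frame's x, y, z axes.
In Python, from plant import manip, snapshot, workorder, search_frame, place_of gives the robot as it stands. The module is installed in compiled form; this text tells all that it offers.
- The arm moves only by the tool jog_arm, never from a script. Its argument "targets" is a list of rows, each an object with "xyz": the shift along the tool's x, y, z in cm, a list of three; "angular": the turn, a rotation vector about the tool's x, y, z in degrees, a list of three; "jaw": the finger opening in cm, from 0 to 8.81. A call has 1 to 20 rows; each row is the pose to reach, as a shift and turn from the pose commanded when the call began, along the tool's axes at that moment; what a row does not reach only later rows make up. A row lasts 1/10 s, in which the tool goes at most 50 mm and 8.59 degrees, less where a joint would pass 70% of its speed; a pose out of reach is approached as far as the arm can. A call with a gripper value outside its range is refused whole. The fingers move at their own pace and stop on an object; "squeeze" is the grip in N (left out, the last holds). Time passes only in rows, so rows that repeat a pose let the fingers close. It gives the time, the measured TCP pose, the force and the opening at its end, in the units of the state.
- manip.observe(): the state, without advancing time (a new reading comes with each control period).
- snapshot(name): name is "scene" or "top" or "wrist"; returns a dict with "image" (480x640x3 uint8, red, green, blue), "K" (3x3 intrinsics, pixels), "extrinsics" (4x4, takes a point from camera to world coordinates). Camera axes: x right, y down, z forward; pixel columns grow to the right and rows downward; lengths in m; the calibration is good to about 2 mm. A picture is of the moment at which its call begins. There is no depth.
- workorder.close_job(): hands the job in, once; it reports no verdict.
Trained networks look in a picture, given as the dict that the camera call returned (one of the last four; its "shot" number tells which), for a name from the list of things; names that differ only in an ending like _2 or _b are one class to them, and where a whole thing is asked for, a point or a joint stands for the part that bears it (a point fixed in the world has none). Each returns a list of dicts, best first, with "p" (0 to 1); they miss things now and then, are a little off and sometimes report something else, mostly with a low value. They report only what shows in the picture. A call takes as long as a camera call. They do not tell look-alikes from the thing itself.
- search_frame(picture, query): "xy" ([column, row] in pixels, amid what is visible of it).
- place_of(picture, query): "xy" ([column, row] in pixels: a listed point, or the origin of a listed thing).
The state is a dict: "time_s": time; "joints": joint angles; "dq": joint speeds; "joint_torque": joint torques, N m; "tool_pos": TCP position; "eef_rot": TCP orientation; "wrist_force": force on the tool from outside, world axes, zero at the start; "wrist_torque": the same for the moment, N m; "width": finger opening in m.
Only numpy, scipy, OpenCV 4.12 (cv2) and the standard library are available. Lean on these libraries where they do the work, as an engineer would, in place of code of your own. Each camera call takes 0.05 s, during which the arm holds its last target.

TASK

Load the drilling jig: with the fingertips, push the loose dark spacer block across the board until one long side lies flat against the long fence, then, keeping it against the fence all the way, slide it along and in under the pale guide plate until its leading end is fully home against the end stop. Only push or drag it, never lift or tip it, and leave the pencil, glue bottle, tin and screwdriver where they are. At the end the block lies still, snug in the corner between fence and stop, and the hand is clear of it.

Things in the scene. Friction and masses are not known exactly. Their poses are not given: they have to be found in the camera images.
- jig: Drilling jig fixed to the bench: white laminate board 160 (x) x 460 (y) x 18 mm, origin at the centre of its underside, on the bench. In its axes a fence along +x, an end stop at -y. Board and woodwork are waxed: the block slides on them easily, fingers hold the block better. At x = -55 mm, y = +214 and -214 mm stands a black star knob, 32 mm across, 18 mm high.
- fence (a point): Foot of the fence's straight working face at mid-length, on the board's top (18 mm above the bench), at jig x = +45 mm, y = 0; axes as the jig's. The pale wooden fence runs along jig y from -200 to +200 mm, 20 mm high and 22 mm thick; its face looks to jig -x.
- stop (a point): Foot of the end stop's working face, on the board's top, at jig x = +25 mm, y = -180 mm; axes as the jig's. The pale stop, 20 mm high, stands square to the fence and looks to jig +y.
- keeper (a point): Foot of the keeper strip's inner face at its mouth end, at jig x = +2 mm, y = -140 mm; axes as the jig's. The pale strip, 20 mm wide and high, runs from here to the stop (jig -y); it faces the fence, leaving a nest slot 43 mm wide, with a slanted lead-in up to 5 mm long at the mouth.
- plate (a point): Centre of the underside of the pale guide plate, 20 mm above the board's top, at jig x = +24.5 mm, y = -175 mm. It bridges fence and keeper over the stop end of the nest, 85 (x) x 50 (y) x 8 mm, with a steel drill bushing on it; nothing there is higher than 50 mm above the bench.
- home (a point): The point on the top face of the jig board (18 mm above the bench) where the centre of the spacer's underside lies when it is fully home: jig x = +25 mm, y = -135 mm. Axes as the jig's: +x towards the fence, -y towards the stop.
- spacer: The loose dark walnut spacer block, 40 (x) x 90 (y) x 16 mm, 30 to 70 g, a small dark dimple near each end of its top; origin at the centre of its underside. It starts flat on the open part of the board, off the fence, turned up to 0.5 rad from the fence's direction. It ends with its long (y) axis along the fence; when home, about 45 mm of it stick out of the nest.
- pencil: Bystander: flat red carpenter's pencil, 8 x 130 x 7 mm, lying along y on the jig board near its robot-side edge beside the keeper; origin at the centre of its underside.
- glue: Bystander: white glue bottle with an orange cap, 54 mm across, 150 mm tall, standing on the bench to the robot's right; origin at the centre of its base.
- tin: Bystander: open steel tin, 76 mm across, 60 mm high, standing on the bench to the robot's left; origin at the centre of its base.
- driver: Bystander: screwdriver with a green handle lying on the bench beyond the jig, more than 50 mm behind the fence; its long axis is its x, handle to -x, origin near its middle.
There are look-alikes about, which are no part of the job. There is more than one size of the spacer; the job needs the smallest.

How it is judged:
By the outcome, as a careful person would: the job done as asked, in the order asked, and still so for the second after the job is handed in, with the robot touching nothing.
It also fails if it takes over 61 s, if anything falls off the work surface, if the arm or the gripper's body presses on something with over 40 N, if the wrist force passes 120 N, or if a joint passes its speed limit or range.

## Working session

There is one attempt and no reset: what is moved stays moved. The work goes in short steps, Python scripts to look and compute and a tool call to move; the robot and the scene stay as the last step left them, time stands still between calls to the robot, and variables do not carry over. Pictures are saved under pics/ and viewed, and the job is handed in when it is done.

Besides the shell and the picture viewer there is one more tool, called after ">>>" as name([rows], argument=value, ...), one row to a line, values as JSON. jog_arm: Moves the arm, as the interface text tells. Its arguments: {"type":"object","properties":{"targets":{"type":"array"},"squeeze":{"type":"number"}},"required":["targets"]}

```bash
mkdir -p pics
cat > h.py <<'E'
import numpy as np,cv2
from plant import manip, snapshot, workorder, search_frame, place_of
def save(s,n): cv2.imwrite('pics/'+n+'.png',s['image'][:,:,::-1])
def ray(s,xy,z):
    K=np.array(s['K']);T=np.array(s['extrinsics'])
    d=T[:3,:3]@np.linalg.inv(K)@np.array([xy[0],xy[1],1.]);o=T[:3,3]
    return o+d*(z-o[2])/d[2]
def proj(s,p):
    T=np.linalg.inv(np.array(s['extrinsics']));q=T[:3,:3]@np.array(p)+T[:3,3];q=np.array(s['K'])@q
    return q[:2]/q[2]
E
python3 - <<'E'
from h import *
np.set_printoptions(precision=4,suppress=True)
o=manip.observe();print(o['time_s'],o['tool_pos'],o['eef_rot'],o['wrist_force'],o['width'])
for n in ['top','scene']:
    s=snapshot(n);save(s,n+'0');print(n,np.array(s['extrinsics']))
    for q,z in [('jig',0),('fence',.018),('stop',.018),('keeper',.018),('plate',.038),('home',.018),('spacer',.018),('pencil',.018),('glue',0),('tin',0),('driver',0)]:
        for r in place_of(s,q)[:4]: print(q,np.round(r['xy'],1),round(r['p'],2),ray(s,r['xy'],z))
E
```

```text
0.0 [ 0.1597 -0.6036  0.2379] [[ 0.256  -0.9667 -0.0006]
 [-0.9667 -0.256   0.0018]
 [-0.0019  0.0002 -1.    ]] [-1.1132  0.5005 -0.3239] 0.08799828521443054
top [[-0.0164 -0.9882  0.1522  0.3559]
 [-0.9995  0.0203  0.024  -0.0111]
 [-0.0268 -0.1517 -0.9881  1.4231]
 [ 0.      0.      0.      1.    ]]
jig [311.2 237.6] 0.59 [0.5648 0.0656 0.    ]
fence [306.9 219.2] 0.81 [0.6165 0.0765 0.018 ]
stop [372.2 213.9] 0.62 [ 0.6281 -0.1136  0.018 ]
stop [167.  254.9] 0.19 [0.52   0.4839 0.018 ]
keeper [355.2 225.2] 0.73 [ 0.5959 -0.0635  0.018 ]
plate [367.7 217.2] 0.7 [ 0.6149 -0.099   0.038 ]
home [356.7 220.4] 0.59 [ 0.6099 -0.0682  0.018 ]
home [355.8 229.1] 0.22 [ 0.5844 -0.0649  0.018 ]
spacer [338.  309.1] 0.98 [ 0.3564 -0.0088  0.018 ]
spacer [302.5 244.6] 0.94 [0.5422 0.09   0.018 ]
spacer [283.1 311. ] 0.57 [0.3537 0.1468 0.018 ]
pencil [354.9 251.4] 0.53 [ 0.5195 -0.0606  0.018 ]
glue [486.9 244. ] 0.64 [ 0.5357 -0.4436  0.    ]
tin [170.3 255.1] 0.82 [0.5213 0.4804 0.    ]
driver [314.4 176.3] 0.64 [0.7496 0.0538 0.    ]
scene [[ 0.5183  0.4625 -0.7194  1.3851]
 [ 0.8549 -0.304
[... 183 characters left out ...]

stop [286.2 280.1] 0.83 [ 0.6122 -0.1163  0.018 ]
keeper [300.1 264.7] 0.75 [ 0.5811 -0.0659  0.018 ]
plate [287.9 271.1] 0.79 [ 0.6112 -0.1104  0.038 ]
home [303.6 271.5] 0.78 [ 0.6062 -0.0717  0.018 ]
spacer [273.4 219.5] 0.78 [ 0.3824 -0.0283  0.018 ]
spacer [349.2 234.7] 0.67 [0.5408 0.0875 0.018 ]
spacer [328.3 200.6] 0.56 [0.3768 0.1332 0.018 ]
pencil [285.1 252.4] 0.56 [ 0.5227 -0.071   0.018 ]
glue [346.6 248.7] 0.7 [0.5633 0.0653 0.    ]
glue [115.3 325.1] 0.58 [ 0.5361 -0.4472  0.    ]
tin [467.6 198.2] 0.93 [0.5421 0.4617 0.    ]
driver [391.4 297.9] 0.63 [0.7575 0.0432 0.    ]
driver [289.  271.4] 0.47 [ 0.5674 -0.0866  0.    ]
driver [298.8 265. ] 0.19 [ 0.5585 -0.0573  0.    ]
```

Run:
```python
import cv2
a=cv2.imread('pics/top0.png');cv2.imwrite('pics/top0c.png',cv2.resize(a[150:350,220:420],None,fx=3,fy=3,interpolation=cv2.INTER_CUBIC))
a=cv2.imread('pics/scene0.png');cv2.imwrite('pics/scene0c.png',cv2.resize(a[160:340,220:460],None,fx=3.3,fy=3.3,interpolation=cv2.INTER_CUBIC))
```

```text
(no output)
```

View pics/top0c.png

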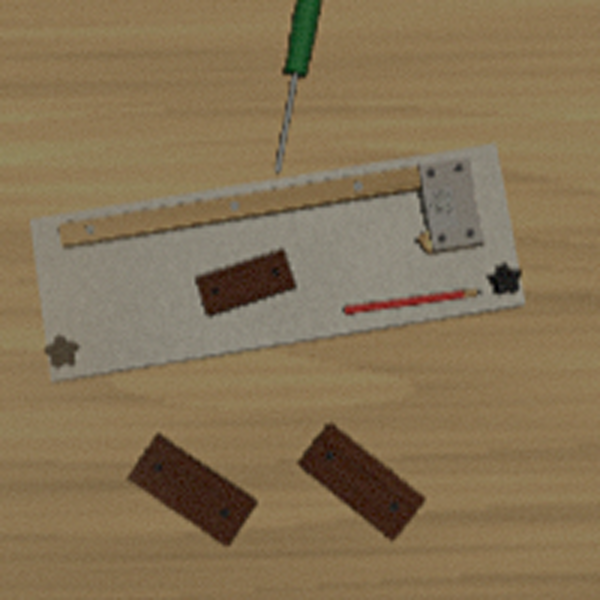

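View pics/scene0c.png

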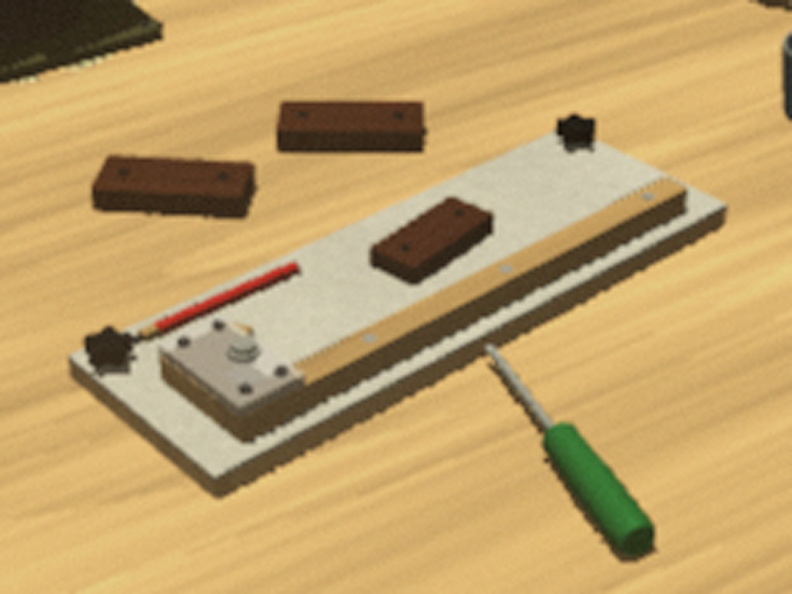

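View pics/scene0.png

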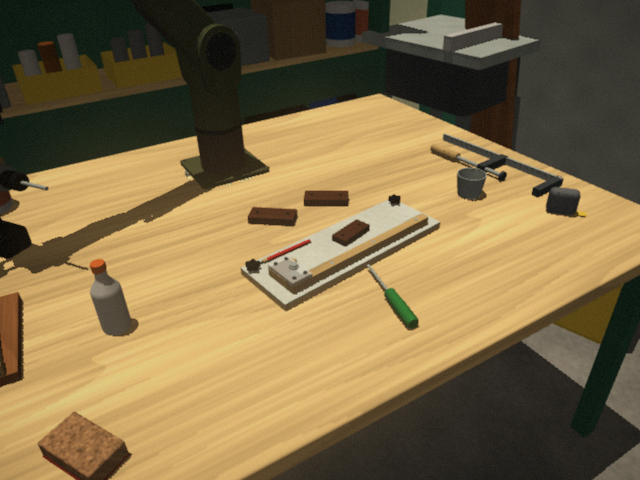

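Three spacer look-alikes show in the top view: (302,245) on the board, and (338,309) and (283,311) on the bench. The block at (302,245) is the smallest, lies on the open part of the board and is turned only slightly, so it is the one. The crops confirm this, since the other two are visibly longer. Next I fit the jig and block poses.

Run:
```python
from h import *
np.set_printoptions(precision=4,suppress=True)
s=snapshot('top');s2=snapshot('scene')
c=lambda L:[(220+x/3-1/3,150+y/3-1/3) for x,y in L]
W=np.array([ray(s,p,.018)[:2] for p in c([(32,219),(495,146),(524,303),(52,380)])])
print('board',W)  # +x+y, +x-y, -x-y, -x+y
print([np.linalg.norm(W[i]-W[(i+1)%4]) for i in range(4)])
J=np.array([[80,230],[80,-230],[-80,-230],[-80,230]])/1e3
def fit(J,W):
    a=J-J.mean(0);b=W-W.mean(0);t=np.arctan2((a[:,0]*b[:,1]-a[:,1]*b[:,0]).sum(),(a*b).sum());R=np.array([[np.cos(t),-np.sin(t)],[np.sin(t),np.cos(t)]])
    return t,W.mean(0)-R@J.mean(0),R
t,o,R=fit(J,W);print('jig',t,o,(R@J.T).T+o-W)
B=np.array([ray(s,p,.034)[:2] for p in c([(196,277),(282,249),(296,287),(209,316)])])
print('block',B,[np.linalg.norm(B[i]-B[(i+1)%4]) for i in range(4)])
Jb=np.array([[20,45],[20,-45],[-20,-45],[-20,45]])/1e3
tb,ob,_=fit(Jb,B);print(tb,ob,'in jig',R.T@(ob-o),np.degrees(tb-t))
# scene view
c2=lambda L:[(220+x/3.3-.35,160+y/3.3-.35) for x,y in L]
W2=np.array([ray(s2,p,.018)[:2] for p in c2([(727,206),(219,478),(70,357),(560,128)])])
t2,o2,R2=fit(J,W2);print('jig scene',t2,o2,(R2@J.T).T+o2-W2)
```

```text
board [[ 0.611   0.3004]
 [ 0.6736 -0.1513]
 [ 0.5194 -0.1736]
 [ 0.4541  0.2791]]
[np.float64(0.456063692221639), np.float64(0.15573193367948293), np.float64(0.45746508848241807), np.float64(0.1583212368172573)]
jig 0.1402569117998621 [0.5645 0.0637] [[ 0.0006  0.0021]
 [ 0.0024 -0.0016]
 [-0.002  -0.0016]
 [-0.001   0.0011]]
block [[0.5486 0.1389]
 [0.5739 0.0565]
 [0.5371 0.0436]
 [0.511  0.1267]] [np.float64(0.08622217519361143), np.float64(0.03901898651141404), np.float64(0.08705337212995723), np.float64(0.039558463133241344)]
0.3053544213000481 [0.5427 0.0914] in jig [-0.0178  0.0306] 9.45939050248167
jig scene 0.1490986557068307 [0.5675 0.0596] [[-0.0013  0.0003]
 [ 0.001  -0.0029]
 [ 0.0007 -0.0025]
 [-0.0005  0.0051]]
```

```bash
cat >> h.py <<'E'
from scipy.spatial.transform import Rotation as Ro
import sys
JT=0.142;JO=np.array([0.5652,0.0627])
def setj():
    pass
def j2w(x,y):
    R=np.array([[np.cos(JT),-np.sin(JT)],[np.sin(JT),np.cos(JT)]]);return R@np.array([x,y])+JO
def w2j(p):
    R=np.array([[np.cos(JT),-np.sin(JT)],[np.sin(JT),np.cos(JT)]]);return R.T@(np.array(p)[:2]-JO)
def goal(x,y,z,world=False,cur=None,t=None):
    "jig x,y (m), world z -> tool shift cm, angular deg"
    o=manip.observe();p=np.array(o['tool_pos']);R=np.array(o['eef_rot'])
    w=np.array([x,y]) if world else j2w(x,y)
    t=JT if t is None else t
    s,c=np.sin(t),np.cos(t)
    G=np.array([[s,-c,0],[-c,-s,0],[0,0,-1.]])
    sh=R.T@(np.r_[w,z]-p)*100
    return np.round(sh,2),np.round(Ro.from_matrix(R.T@G).as_rotvec(degrees=True),2)
E
python3 - <<'E'
from h import *
print(goal(.36,-.3,.24,world=True),goal(-.06,.03,.22))
E
```

```text
(array([-24.29, -27.12,  -0.13]), array([-0.  , -0.01,  6.7 ])) (array([-57.77, -50.64,   1.87]), array([-0.  , -0.01,  6.7 ]))
```

>>> jog_arm([
  {"xyz": [-8, -9, 0], "angular": [0, 0, 2], "jaw": 3},
  {"xyz": [-16, -18, 0], "angular": [0, 0, 5], "jaw": 3},
  {"xyz": [-24.3, -27.1, 0], "angular": [0, 0, 6.7], "jaw": 3},
  {"xyz": [-24.3, -27.1, 0], "angular": [0, 0, 6.7], "jaw": 3},
  {"xyz": [-24.3, -27.1, 0], "angular": [0, 0, 6.7], "jaw": 3},
  {"xyz": [-24.3, -27.1, 0], "angular": [0, 0, 6.7], "jaw": 3},
  {"xyz": [-24.3, -27.1, 0], "angular": [0, 0, 6.7], "jaw": 3},
  {"xyz": [-57.8, -50.6, 1.9], "angular": [0, 0, 6.7], "jaw": 3},
  {"xyz": [-57.8, -50.6, 1.9], "angular": [0, 0, 6.7], "jaw": 3},
  {"xyz": [-57.8, -50.6, 1.9], "angular": [0, 0, 6.7], "jaw": 3},
  {"xyz": [-57.8, -50.6, 1.9], "angular": [0, 0, 6.7], "jaw": 3},
  {"xyz": [-57.8, -50.6, 1.9], "angular": [0, 0, 6.7], "jaw": 3},
  {"xyz": [-57.8, -50.6, 1.9], "angular": [0, 0, 6.7], "jaw": 3},
  {"xyz": [-57.8, -50.6, 1.9], "angular": [0, 0, 6.7], "jaw": 3},
  {"xyz": [-57.8, -50.6, 1.9], "angular": [0, 0, 6.7], "jaw": 3},
  {"xyz": [-57.8, -50.6, 1.9], "angular": [0, 0, 6.7], "jaw": 3},
  {"xyz": [-57.8, -50.6, 1.9], "angular": [0, 0, 6.7], "jaw": 3},
  {"xyz": [-57.8, -50.6, 1.9], "angular": [0, 0, 6.7], "jaw": 3},
])

```text
time_s: 3.1
tool_pos: [0.5009, 0.0837, 0.2196]
eef_rot: [[0.142, -0.99, -0.001], [-0.99, -0.142, -0.001], [0.001, 0.001, -1.0]]
wrist_force: [-0.6, -0.1, 0.2]
width: 0.0297
```

Run:
```python
from h import *
s=snapshot('wrist');save(s,'w1');np.set_printoptions(precision=4,suppress=True)
print(s['extrinsics'],s['K'])
for q,z in [('jig',0),('fence',.018),('stop',.018),('keeper',.018),('plate',.038),('home',.018),('spacer',.018),('pencil',.018)]:
    for r in place_of(s,q)[:3]: p=ray(s,r['xy'],z);print(q,np.round(r['xy'],1),round(r['p'],2),p,w2j(p))
```

```text
[[ 0.1416 -0.9568 -0.2539  0.566 ]
 [-0.9899 -0.1365 -0.0376  0.0938]
 [ 0.0013  0.2567 -0.9665  0.3648]
 [ 0.      0.      0.      1.    ]] [[358.5819   0.     322.8595]
 [  0.     358.5819 239.0524]
 [  0.       0.       1.    ]]
jig [353.6 151.6] 0.96 [0.563  0.0622 0.    ] [-0.0022 -0.0002]
fence [353.7  96.4] 0.62 [0.6111 0.0716 0.018 ] [0.0467 0.0023]
stop [548.3 122.4] 0.57 [ 0.6144 -0.1097  0.018 ] [ 0.0243 -0.1776]
keeper [502.4 144.6] 0.84 [ 0.5892 -0.0731  0.018 ] [ 0.0045 -0.1378]
plate [561.6 119.1] 0.82 [ 0.6159 -0.1086  0.038 ] [ 0.0259 -0.1767]
plate [502.8 126.7] 0.66 [ 0.6025 -0.0598  0.038 ] [ 0.0196 -0.1265]
home [500.8 125.2] 0.59 [ 0.6058 -0.067   0.018 ] [ 0.0218 -0.1341]
home [355.5 149.9] 0.27 [0.565  0.0622 0.018 ] [-0.0003 -0.0005]
```

View pics/w1.png

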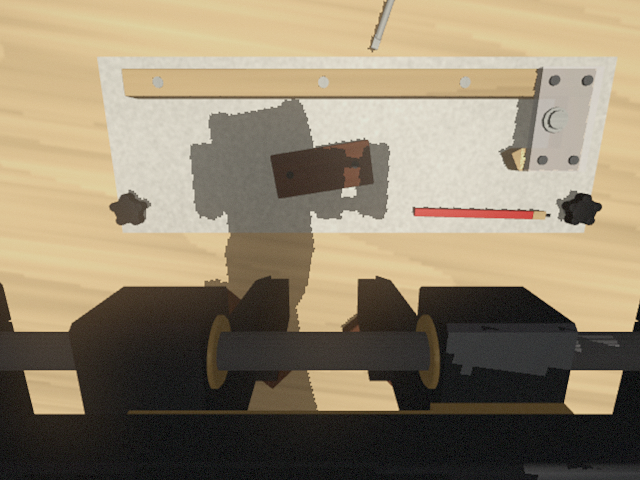

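Run:
```python
from h import *
np.set_printoptions(precision=4,suppress=True)
s=snapshot('wrist')
a=s['image'][:,:,::-1]
cv2.imwrite('pics/w1a.png',cv2.resize(a[40:250,90:360],None,fx=2.9,fy=2.8))
for n,p,z in [('c++',(99,57),.018),('c+-',(616,57),.018),('c--',(583,232),.018),('c-+',(118,232),.018),('fL',(128,98),.018),('fR',(530,98),.018)]: print(n,w2j(ray(s,p,z)))
B=[w2j(ray(s,p,.034)) for p in [(271,155),(367,140),(374,183),(279,198)]]
print(np.array(B),np.mean(B,0))
print(goal(-.063,.03,.1), goal(-.063,.03,.025))
```

```text
c++ [0.0799 0.2273]
c+- [ 0.0793 -0.2291]
c-- [-0.0798 -0.2292]
c-+ [-0.079  0.234]
fL [0.046  0.2064]
fR [ 0.0454 -0.1581]
[[-0.0041  0.0765]
 [ 0.0088 -0.0094]
 [-0.0293 -0.0169]
 [-0.0429  0.0706]] [-0.0169  0.0302]
(array([-0.02,  0.26, 11.98]), array([-0.  , -0.01, -0.05])) (array([-0.02,  0.26, 19.48]), array([-0.  , -0.01, -0.05]))
```

View pics/w1a.png

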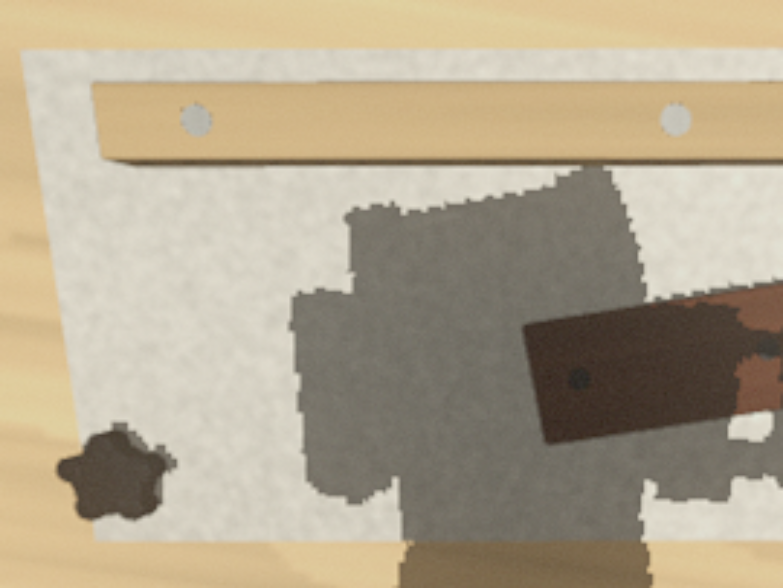

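>>> jog_arm([
  {"xyz": [0, 0.3, 5], "angular": [0, 0, 0], "jaw": 3},
  {"xyz": [0, 0.3, 10], "angular": [0, 0, 0], "jaw": 3},
  {"xyz": [0, 0.3, 15], "angular": [0, 0, 0], "jaw": 3},
  {"xyz": [0, 0.3, 18], "angular": [0, 0, 0], "jaw": 3},
  {"xyz": [0, 0.3, 19.5], "angular": [0, 0, 0], "jaw": 3},
  {"xyz": [0, 0.3, 19.5], "angular": [0, 0, 0], "jaw": 3},
  {"xyz": [0, 0.3, 19.5], "angular": [0, 0, 0], "jaw": 3},
])

```text
time_s: 4.3
tool_pos: [0.4985, 0.0836, 0.0249]
eef_rot: [[0.141, -0.99, 0.0], [-0.99, -0.141, -0.0], [0.0, -0.0, -1.0]]
wrist_force: [-0.1, 0.4, -0.5]
width: 0.0295
```

Run:
```python
from h import *
o=manip.observe();print(o['time_s'],w2j(o['tool_pos']),o['tool_pos'],o['wrist_force'],o['wrist_torque'])
s=snapshot('wrist');save(s,'w2')
```

```text
4.3 [-0.06308329  0.03015983] [0.49848333 0.08362852 0.02494701] [-0.11609992  0.36084222 -0.54374391] [ 0.03608558 -0.06533106 -0.03291313]
```

View pics/w2.png

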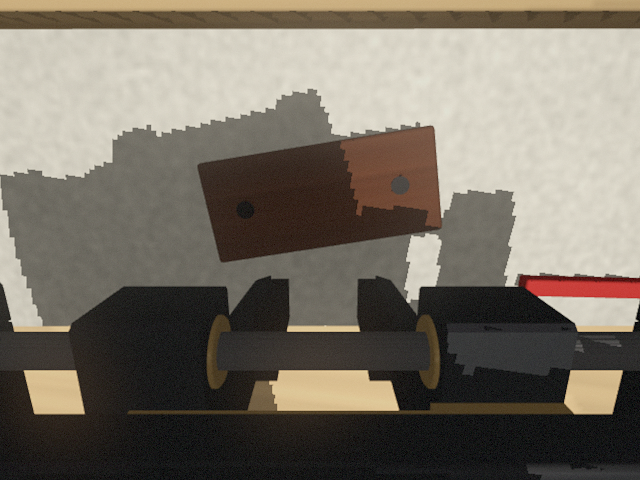

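The fingertips are on the near side of the block, centred on it: its corners are at (198,164), (433,127), (440,228) and (221,262), and the fingers at (265,300) and (380,300). I push towards the fence.

>>> jog_arm([
  {"xyz": [0, -0.5, 0], "angular": [0, 0, 0], "jaw": 3},
  {"xyz": [0, -0.9, 0], "angular": [0, 0, 0], "jaw": 3},
  {"xyz": [0, -1.2, 0], "angular": [0, 0, 0], "jaw": 3},
  {"xyz": [0, -1.5, 0], "angular": [0, 0, 0], "jaw": 3},
  {"xyz": [0, -1.8, 0], "angular": [0, 0, 0], "jaw": 3},
  {"xyz": [0, -2.1, 0], "angular": [0, 0, 0], "jaw": 3},
  {"xyz": [0, -2.4, 0], "angular": [0, 0, 0], "jaw": 3},
  {"xyz": [0, -2.7, 0], "angular": [0, 0, 0], "jaw": 3},
  {"xyz": [0, -3.0, 0], "angular": [0, 0, 0], "jaw": 3},
  {"xyz": [0, -3.4, 0], "angular": [0, 0, 0], "jaw": 3},
  {"xyz": [0, -3.8, 0], "angular": [0, 0, 0], "jaw": 3},
  {"xyz": [0, -4.2, 0], "angular": [0, 0, 0], "jaw": 3},
  {"xyz": [0, -4.6, 0], "angular": [0, 0, 0], "jaw": 3},
  {"xyz": [0, -5.0, 0], "angular": [0, 0, 0], "jaw": 3},
  {"xyz": [0, -5.3, 0], "angular": [0, 0, 0], "jaw": 3},
  {"xyz": [0, -5.5, 0], "angular": [0, 0, 0], "jaw": 3},
])

```text
time_s: 5.95
tool_pos: [0.553, 0.0915, 0.0247]
eef_rot: [[0.141, -0.99, 0.0], [-0.99, -0.141, -0.0], [0.0, -0.0, -1.0]]
wrist_force: [-0.5, 0.2, -0.5]
width: 0.0302
```

Run:
```python
from h import *
o=manip.observe();print(o['time_s'],w2j(o['tool_pos']),o['tool_pos'],o['wrist_force'],o['wrist_torque'])
s=snapshot('wrist');save(s,'w3')
```

```text
5.95 [-0.00803059  0.0301984 ] [0.55297646 0.09145794 0.02470055] [-0.4916603   0.2251433  -0.51902721] [ 0.04318981  0.06680755 -0.05842547]
```

View pics/w3.png

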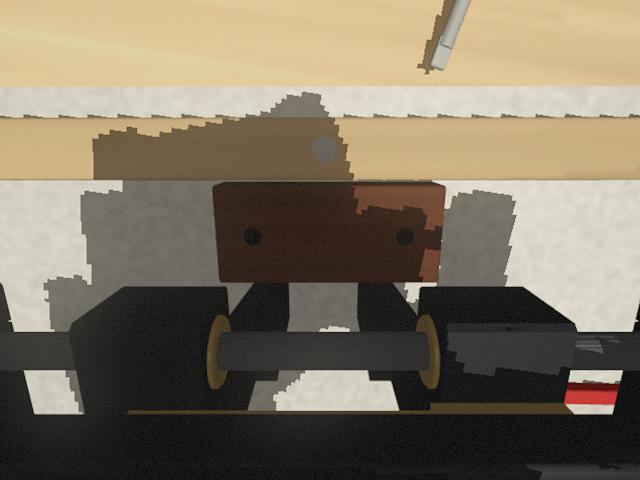

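The block is now square with the fence (far edge at row 183, fence edge at row 180). I close the last gap slowly, watching the force.

>>> jog_arm([
  {"xyz": [0, -0.1, 0], "angular": [0, 0, 0], "jaw": 3},
  {"xyz": [0, -0.2, 0], "angular": [0, 0, 0], "jaw": 3},
  {"xyz": [0, -0.3, 0], "angular": [0, 0, 0], "jaw": 3},
  {"xyz": [0, -0.3, 0], "angular": [0, 0, 0], "jaw": 3},
])

```text
time_s: 6.4
tool_pos: [0.5552, 0.0917, 0.0247]
eef_rot: [[0.141, -0.99, -0.001], [-0.99, -0.141, -0.0], [0.0, 0.001, -1.0]]
wrist_force: [-1.9, -0.5, 1.0]
width: 0.0298
```

>>> jog_arm([
  {"xyz": [0, -0.1, 0], "angular": [0, 0, 0], "jaw": 3},
  {"xyz": [0, -0.2, 0], "angular": [0, 0, 0], "jaw": 3},
  {"xyz": [0, -0.2, 0], "angular": [0, 0, 0], "jaw": 3},
])

```text
time_s: 6.7
tool_pos: [0.5553, 0.0917, 0.0246]
eef_rot: [[0.142, -0.99, -0.005], [-0.99, -0.142, -0.001], [0.0, 0.005, -1.0]]
wrist_force: [-6.0, -0.0, 4.5]
width: 0.0303
```

Run:
```python
from h import *
o=manip.observe();print(o['time_s'],w2j(o['tool_pos']),o['tool_pos'],o['wrist_force'],o['wrist_torque'])
s=snapshot('wrist');save(s,'w4')
```

```text
6.7 [-0.00571019  0.0301251 ] [0.55528388 0.09171376 0.02456183] [-6.04188484 -0.04506656  4.51313499] [-0.04391801  1.08155303  0.00226795]
```

View pics/w4.png

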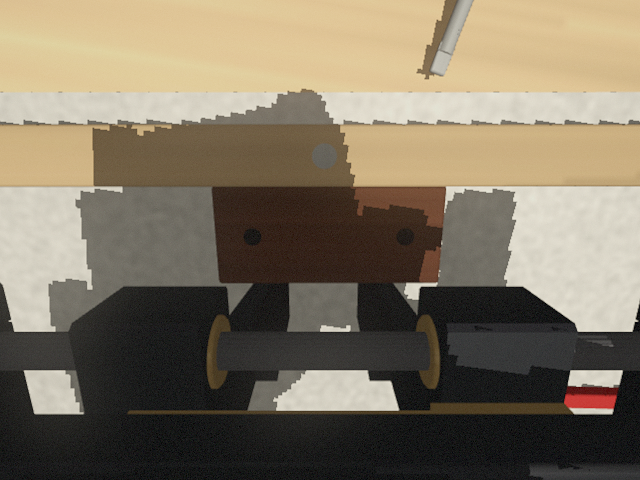

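>>> jog_arm([
  {"xyz": [0, 0.3, 0], "angular": [0, 0, 0], "jaw": 3},
  {"xyz": [0, 0.8, 0], "angular": [0, 0, 0], "jaw": 3},
  {"xyz": [-1, 1.0, 0], "angular": [0, 0, 0], "jaw": 1},
  {"xyz": [-2.0, 1.0, 0], "angular": [0, 0, 0], "jaw": 0},
  {"xyz": [-2.0, 1.0, 0], "angular": [0, 0, 0], "jaw": 0},
  {"xyz": [-2.0, 1.0, 0], "angular": [0, 0, 0], "jaw": 0},
  {"xyz": [-2.0, 1.0, 0], "angular": [0, 0, 0], "jaw": 0},
  {"xyz": [-2.0, 1.0, 0], "angular": [0, 0, 0], "jaw": 0},
])

```text
time_s: 7.55
tool_pos: [0.5451, 0.11, 0.0247]
eef_rot: [[0.141, -0.99, 0.0], [-0.99, -0.141, -0.0], [0.001, -0.0, -1.0]]
wrist_force: [0.2, 0.9, -0.4]
width: 0.0005
```

Run:
```python
from h import *
o=manip.observe();print(o['time_s'],w2j(o['tool_pos']),o['tool_pos'],o['wrist_force'],o['width'])
s=snapshot('wrist');save(s,'w5')
B=np.array([w2j(ray(s,r['xy'],.018)) for r in place_of(s,'spacer')]);print(B)
```

```text
7.55 [-0.0132156   0.04965364] [0.54509027 0.10998356 0.02469004] [ 0.16274889  0.91952313 -0.42902496] 0.0005250634324879058
[]
```

View pics/w5.png

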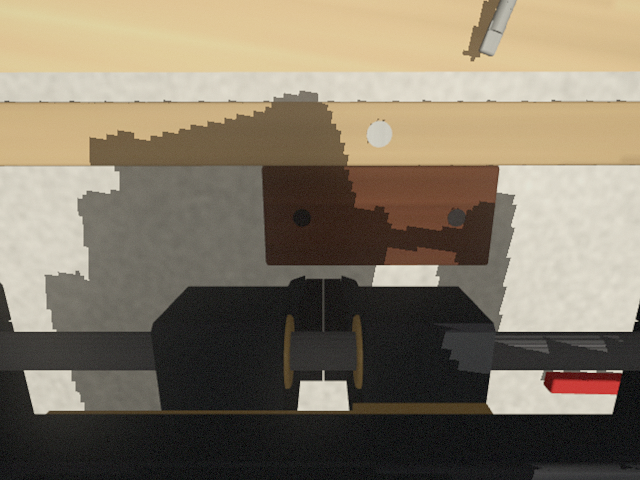

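>>> jog_arm([
  {"xyz": [0, -0.5, 0], "angular": [0, 0, 0], "jaw": 0},
  {"xyz": [0, -0.8, 0], "angular": [0, 0, 0], "jaw": 0},
  {"xyz": [0, -1.0, 0], "angular": [0, 0, 0], "jaw": 0},
  {"xyz": [0, -1.1, 0], "angular": [0, 0, 0], "jaw": 0},
  {"xyz": [0.3, -1.1, 0], "angular": [0, 0, 0], "jaw": 0},
  {"xyz": [0.8, -1.1, 0], "angular": [0, 0, 0], "jaw": 0},
  {"xyz": [1.4, -1.1, 0], "angular": [0, 0, 0], "jaw": 0},
  {"xyz": [2.0, -1.1, 0], "angular": [0, 0, 0], "jaw": 0},
  {"xyz": [2.6, -1.1, 0], "angular": [0, 0, 0], "jaw": 0},
  {"xyz": [3.2, -1.1, 0], "angular": [0, 0, 0], "jaw": 0},
  {"xyz": [3.6, -1.1, 0], "angular": [0, 0, 0], "jaw": 0},
  {"xyz": [4.0, -1.1, 0], "angular": [0, 0, 0], "jaw": 0},
  {"xyz": [4.0, -1.1, 0], "angular": [0, 0, 0], "jaw": 0},
])

```text
time_s: 8.95
tool_pos: [0.558, 0.0728, 0.0243]
eef_rot: [[0.142, -0.99, -0.007], [-0.99, -0.142, 0.0], [-0.001, 0.007, -1.0]]
wrist_force: [-5.6, 1.1, 3.4]
width: 0.0005
```

Run:
```python
from h import *
o=manip.observe();print(o['time_s'],w2j(o['tool_pos']),o['tool_pos'],o['wrist_force'],o['wrist_torque'])
s=snapshot('wrist');save(s,'w6')
```

```text
8.95 [-0.0056697   0.01101061] [0.55802911 0.07279739 0.02425734] [-5.5726746   1.13159957  3.41550379] [0.20142798 1.2625627  0.03077237]
```

View pics/w6.png

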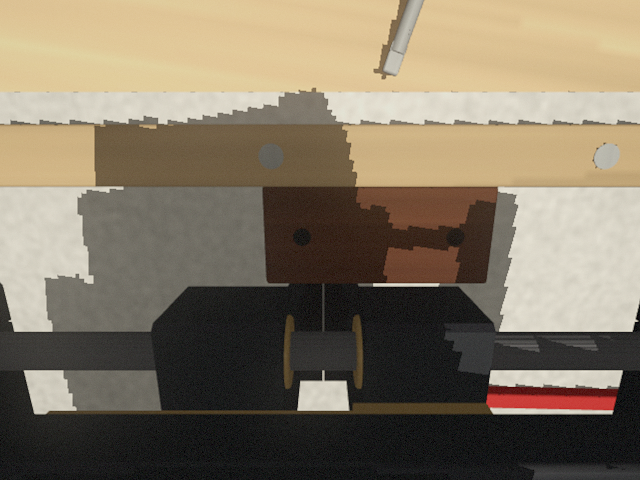

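The block travels with the fingers without slipping (its edges are still at columns 264 and 498) and stays flat on the fence. I continue dragging.

>>> jog_arm([
  {"xyz": [0.4, 0, 0], "angular": [0, 0, 0], "jaw": 0},
  {"xyz": [1.0, 0, 0], "angular": [0, 0, 0], "jaw": 0},
  {"xyz": [1.6, 0, 0], "angular": [0, 0, 0], "jaw": 0},
  {"xyz": [2.2, 0, 0], "angular": [0, 0, 0], "jaw": 0},
  {"xyz": [2.8, 0, 0], "angular": [0, 0, 0], "jaw": 0},
  {"xyz": [3.4, 0, 0], "angular": [0, 0, 0], "jaw": 0},
  {"xyz": [4.0, 0, 0], "angular": [0, 0, 0], "jaw": 0},
  {"xyz": [4.6, 0, 0], "angular": [0, 0, 0], "jaw": 0},
  {"xyz": [5.2, 0, 0], "angular": [0, 0, 0], "jaw": 0},
  {"xyz": [5.8, 0, 0], "angular": [0, 0, 0], "jaw": 0},
  {"xyz": [6.4, 0, 0], "angular": [0, 0, 0], "jaw": 0},
  {"xyz": [7.0, 0, 0], "angular": [0, 0, 0], "jaw": 0},
  {"xyz": [7.5, 0, 0], "angular": [0, 0, 0], "jaw": 0},
  {"xyz": [7.5, 0, 0], "angular": [0, 0, 0], "jaw": 0},
])

```text
time_s: 10.4
tool_pos: [0.5687, -0.002, 0.0242]
eef_rot: [[0.141, -0.99, -0.007], [-0.99, -0.141, -0.0], [-0.001, 0.007, -1.0]]
wrist_force: [-4.6, 0.1, 2.7]
width: 0.0005
```

Run:
```python
from h import *
o=manip.observe();print(o['time_s'],w2j(o['tool_pos']),o['tool_pos'],o['wrist_force'],o['wrist_torque'])
s=snapshot('wrist');save(s,'w7')
```

```text
10.4 [-0.00565566 -0.06456711] [ 0.56873902 -0.00201765  0.02418257] [-4.5983134   0.13369989  2.68405762] [0.12526745 1.23095978 0.02150981]
```

View pics/w7.png

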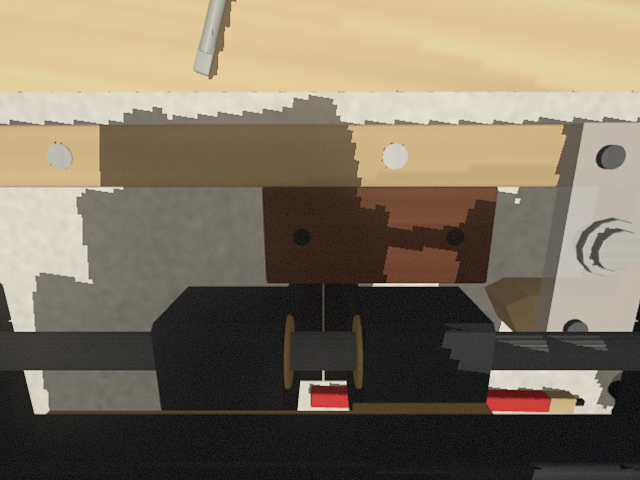

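The leading end (column 497) is at the nest mouth, with the keeper's lead-in at (490–550, 280–330) clear of it. I carry on slowly.

>>> jog_arm([
  {"xyz": [0.3, 0, 0], "angular": [0, 0, 0], "jaw": 0},
  {"xyz": [0.6, 0, 0], "angular": [0, 0, 0], "jaw": 0},
  {"xyz": [0.9, 0, 0], "angular": [0, 0, 0], "jaw": 0},
  {"xyz": [1.2, 0, 0], "angular": [0, 0, 0], "jaw": 0},
  {"xyz": [1.5, 0, 0], "angular": [0, 0, 0], "jaw": 0},
  {"xyz": [1.8, 0, 0], "angular": [0, 0, 0], "jaw": 0},
  {"xyz": [2.1, 0, 0], "angular": [0, 0, 0], "jaw": 0},
  {"xyz": [2.4, 0, 0], "angular": [0, 0, 0], "jaw": 0},
  {"xyz": [2.7, 0, 0], "angular": [0, 0, 0], "jaw": 0},
  {"xyz": [3.0, 0, 0], "angular": [0, 0, 0], "jaw": 0},
  {"xyz": [3.3, 0, 0], "angular": [0, 0, 0], "jaw": 0},
  {"xyz": [3.6, 0, 0], "angular": [0, 0, 0], "jaw": 0},
  {"xyz": [3.9, 0, 0], "angular": [0, 0, 0], "jaw": 0},
  {"xyz": [4.2, 0, 0], "angular": [0, 0, 0], "jaw": 0},
  {"xyz": [4.2, 0, 0], "angular": [0, 0, 0], "jaw": 0},
])

```text
time_s: 11.95
tool_pos: [0.5746, -0.0429, 0.0241]
eef_rot: [[0.142, -0.99, -0.007], [-0.99, -0.142, 0.001], [-0.002, 0.007, -1.0]]
wrist_force: [-6.3, 0.9, 2.6]
width: 0.0005
```

Run:
```python
from h import *
o=manip.observe();print(o['time_s'],w2j(o['tool_pos']),o['tool_pos'],o['wrist_force'],o['wrist_torque'])
s=snapshot('wrist');save(s,'w8')
```

```text
11.95 [-0.00563745 -0.1058744 ] [ 0.57460298 -0.0429066   0.02411912] [-6.33976585  0.87446471  2.55632959] [0.29615677 1.24959777 0.00126662]
```

View pics/w8.png

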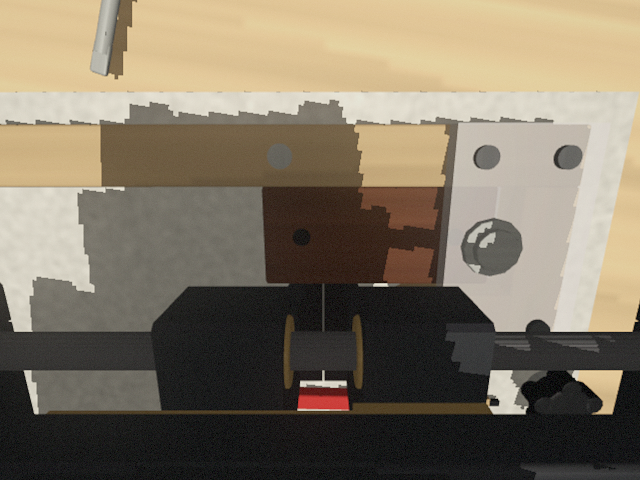

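>>> jog_arm([
  {"xyz": [0.2, 0, 0], "angular": [0, 0, 0], "jaw": 0},
  {"xyz": [0.4, 0, 0], "angular": [0, 0, 0], "jaw": 0},
  {"xyz": [0.6, 0, 0], "angular": [0, 0, 0], "jaw": 0},
  {"xyz": [0.8, 0, 0], "angular": [0, 0, 0], "jaw": 0},
  {"xyz": [0.8, 0, 0], "angular": [0, 0, 0], "jaw": 0},
])

```text
time_s: 12.5
tool_pos: [0.5757, -0.0505, 0.0241]
eef_rot: [[0.142, -0.99, -0.007], [-0.99, -0.142, 0.001], [-0.002, 0.007, -1.0]]
wrist_force: [-6.0, 1.8, 3.0]
width: 0.0007
```

Run:
```python
from h import *
o=manip.observe();print(o['time_s'],w2j(o['tool_pos']),o['tool_pos'],o['wrist_force'],o['wrist_torque'])
s=snapshot('wrist');save(s,'w9')
```

```text
12.5 [-0.0056147  -0.11357272] [ 0.57571499 -0.05052422  0.02412181] [-6.03158778  1.77120144  2.98978984] [0.43443392 1.18774829 0.0572559 ]
```

View pics/w9.png

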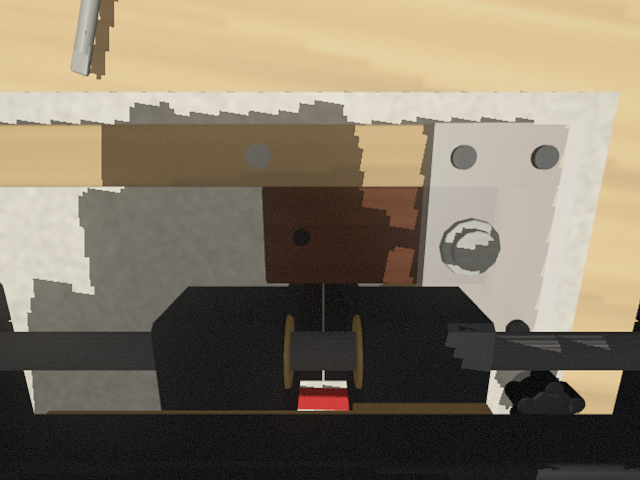

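>>> jog_arm([
  {"xyz": [0.1, 0, 0], "angular": [0, 0, 0], "jaw": 0},
  {"xyz": [0.2, 0, 0], "angular": [0, 0, 0], "jaw": 0},
  {"xyz": [0.3, 0, 0], "angular": [0, 0, 0], "jaw": 0},
  {"xyz": [0.3, 0, 0], "angular": [0, 0, 0], "jaw": 0},
])

```text
time_s: 12.95
tool_pos: [0.5761, -0.0531, 0.0238]
eef_rot: [[0.142, -0.99, -0.007], [-0.99, -0.142, 0.001], [-0.002, 0.007, -1.0]]
wrist_force: [-5.6, 2.0, -0.2]
width: 0.0007
```

Run:
```python
from h import *
o=manip.observe();print(o['time_s'],w2j(o['tool_pos']),o['tool_pos'],o['wrist_force'],o['wrist_torque'])
s=snapshot('wrist');save(s,'w10')
```

```text
12.95 [-0.00564205 -0.11615665] [ 0.5760536  -0.05308601  0.02383548] [-5.62808995  1.99999902 -0.22228126] [0.5518798  1.17671558 0.03320341]
```

View pics/w10.png

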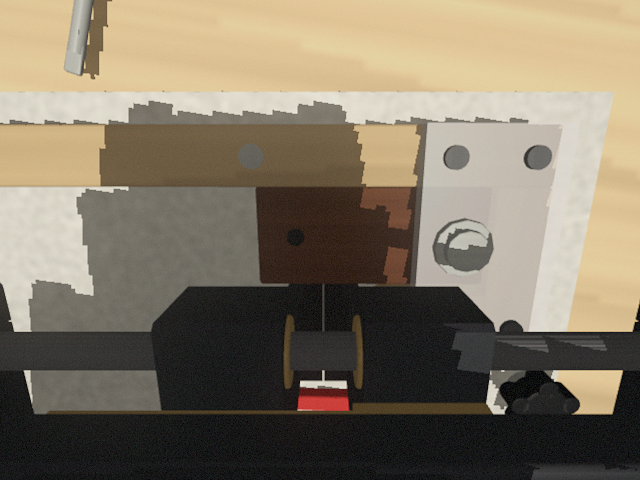

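The fingers slipped about 2.7 mm along the block (left edge 264→257) while the block stayed put, so it is against the stop. I back off and measure.

>>> jog_arm([
  {"xyz": [0, 0.3, 0], "angular": [0, 0, 0], "jaw": 0},
  {"xyz": [0, 0.8, 0], "angular": [0, 0, 0], "jaw": 0},
  {"xyz": [-0.6, 1.2, 0], "angular": [0, 0, 0], "jaw": 0},
  {"xyz": [-1, 1.2, -3], "angular": [0, 0, 0], "jaw": 0},
  {"xyz": [-2, 1.2, -7], "angular": [0, 0, 0], "jaw": 0},
  {"xyz": [-4, 1.2, -10], "angular": [0, 0, 0], "jaw": 0},
  {"xyz": [-4, 1.2, -10], "angular": [0, 0, 0], "jaw": 0},
  {"xyz": [-4, 1.2, -10], "angular": [0, 0, 0], "jaw": 0},
])

```text
time_s: 13.8
tool_pos: [0.5624, -0.0159, 0.1253]
eef_rot: [[0.142, -0.99, 0.002], [-0.99, -0.142, -0.0], [0.0, -0.002, -1.0]]
wrist_force: [-0.1, 0.6, -0.5]
width: 0.0001
```

```bash
python3 - <<'E'
from h import *
o=manip.observe();print(o['time_s'],w2j(o['tool_pos']),o['tool_pos'],o['wrist_force'])
s=snapshot('wrist');save(s,'w11')
for p in [(.045,0,.018),(.045,-.09,.018),(.045,-.09,.034),(.005,-.09,.034),(.005,-.15,.034),(.067,-.15,.046),(.02,-.15,.046),(.02,-.20,.046)]:
    print(p,proj(s,np.r_[j2w(p[0],p[1]),p[2]]))
E
python3 -c "
import cv2
a=cv2.imread('pics/w11.png');cv2.imwrite('pics/w11c.png',cv2.resize(a[80:300,290:590],None,fx=2.6,fy=2.6,interpolation=cv2.INTER_CUBIC))"
```

```text
13.8 [-0.01391573 -0.07745093] [ 0.56238544 -0.01594078  0.125281  ] [-0.09348262  0.64545516 -0.5334529 ]
(0.045, 0, 0.018) [210.52427209 154.65086138]
(0.045, -0.09, 0.018) [341.74575701 154.71581084]
(0.045, -0.09, 0.034) [343.03779435 155.38494899]
(0.005, -0.09, 0.034) [342.15472594 216.54610001]
(0.005, -0.15, 0.034) [431.50233262 216.57370109]
(0.067, -0.15, 0.046) [445.51097136 118.06981855]
(0.02, -0.15, 0.046) [438.9670504  196.81018011]
(0.02, -0.2, 0.046) [518.47583733 196.83947189]
```

View pics/w11.png

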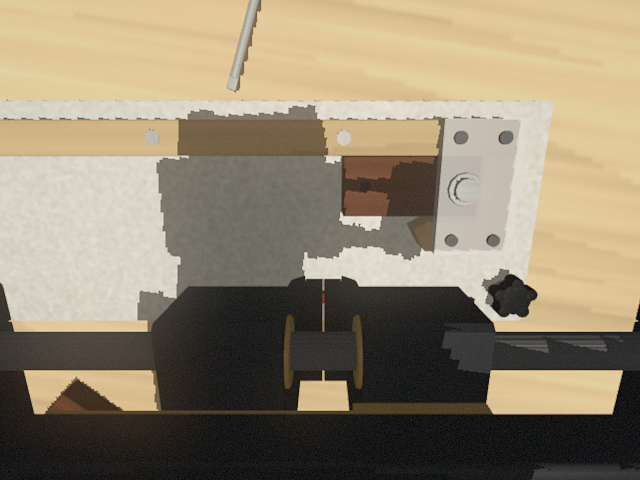

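View pics/w11c.png

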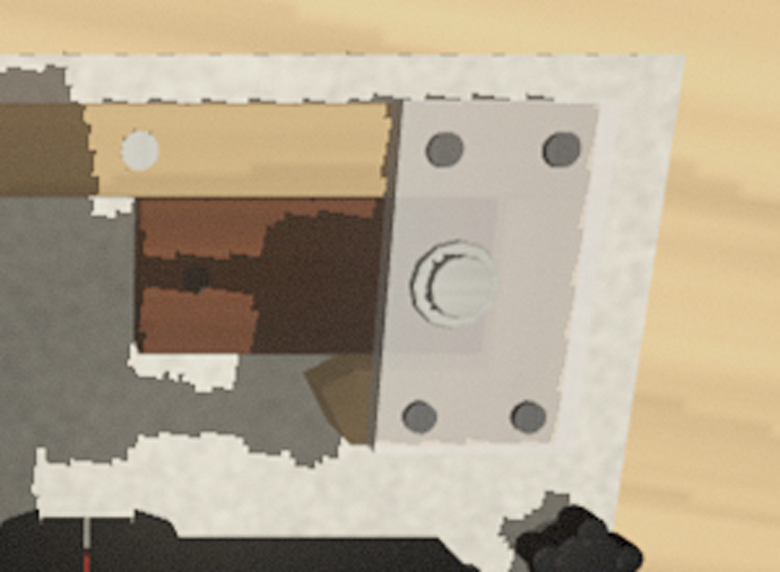

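The picture agrees with home to about 0.5 mm: the trailing edge is at column 342.7 against 343.0 predicted, and the plate edge is at 439 as predicted. A gentle push on the trailing end will confirm the seating.

Run:
```python
from h import *
print(goal(.022,-.058,.1),goal(.022,-.058,.026),goal(.022,-.070,.026))
```

```text
(array([-2.03, -3.68,  2.43]), array([ 0.03, -0.04, -0.02])) (array([-2.03, -3.68,  9.83]), array([ 0.03, -0.04, -0.02])) (array([-0.83, -3.68,  9.83]), array([ 0.03, -0.04, -0.02]))
```

>>> jog_arm([
  {"xyz": [-2, -2, 0], "angular": [0, 0, 0], "jaw": 0},
  {"xyz": [-2, -3.7, 2], "angular": [0, 0, 0], "jaw": 0},
  {"xyz": [-2, -3.7, 5], "angular": [0, 0, 0], "jaw": 0},
  {"xyz": [-2, -3.7, 8], "angular": [0, 0, 0], "jaw": 0},
  {"xyz": [-2, -3.7, 9.8], "angular": [0, 0, 0], "jaw": 0},
  {"xyz": [-2, -3.7, 9.8], "angular": [0, 0, 0], "jaw": 0},
  {"xyz": [-1.5, -3.7, 9.8], "angular": [0, 0, 0], "jaw": 0},
  {"xyz": [-1.1, -3.7, 9.8], "angular": [0, 0, 0], "jaw": 0},
  {"xyz": [-0.8, -3.7, 9.8], "angular": [0, 0, 0], "jaw": 0},
  {"xyz": [-0.8, -3.7, 9.8], "angular": [0, 0, 0], "jaw": 0},
])

```text
time_s: 14.85
tool_pos: [0.5982, -0.0045, 0.0276]
eef_rot: [[0.14, -0.99, 0.002], [-0.99, -0.14, -0.001], [0.001, -0.002, -1.0]]
wrist_force: [-1.5, -0.5, -0.9]
width: 0.0004
```

>>> jog_arm([
  {"xyz": [0.1, 0, 0], "angular": [0, 0, 0], "jaw": 0},
  {"xyz": [0.2, 0, 0], "angular": [0, 0, 0], "jaw": 0},
  {"xyz": [0.3, 0, 0], "angular": [0, 0, 0], "jaw": 0},
  {"xyz": [0.4, 0, 0], "angular": [0, 0, 0], "jaw": 0},
  {"xyz": [0.4, 0, 0], "angular": [0, 0, 0], "jaw": 0},
])

```text
time_s: 15.35
tool_pos: [0.5981, -0.0074, 0.0267]
eef_rot: [[0.141, -0.99, 0.0], [-0.99, -0.141, -0.0], [0.0, -0.0, -1.0]]
wrist_force: [-0.2, -0.9, -0.4]
width: 0.0006
```

Run:
```python
from h import *
o=manip.observe();print(o['time_s'],w2j(o['tool_pos']),o['tool_pos'],o['wrist_force'])
s=snapshot('wrist');save(s,'w12')
```

```text
15.35 [ 0.02265366 -0.07402158] [ 0.59810143 -0.00737053  0.02672462] [-0.19085683 -0.86555874 -0.38636189]
```

View pics/w12.png

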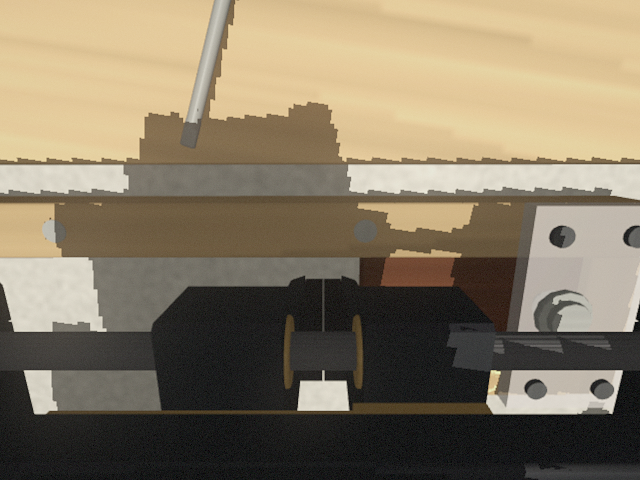

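>>> jog_arm([
  {"xyz": [0.1, 0, 0], "angular": [0, 0, 0], "jaw": 0},
  {"xyz": [0.2, 0, 0], "angular": [0, 0, 0], "jaw": 0},
  {"xyz": [0.3, 0, 0], "angular": [0, 0, 0], "jaw": 0},
  {"xyz": [0.4, 0, 0], "angular": [0, 0, 0], "jaw": 0},
  {"xyz": [0.4, 0, 0], "angular": [0, 0, 0], "jaw": 0},
])

```text
time_s: 15.9
tool_pos: [0.5984, -0.0096, 0.0267]
eef_rot: [[0.142, -0.99, -0.0], [-0.99, -0.142, 0.002], [-0.002, 0.0, -1.0]]
wrist_force: [-0.7, 4.0, -0.0]
width: 0.0001
```

Run:
```python
from h import *
o=manip.observe();print(o['time_s'],w2j(o['tool_pos']),o['tool_pos'],o['wrist_force'])
```

```text
15.9 [ 0.02264843 -0.07630761] [ 0.59841978 -0.00963429  0.02669975] [-0.66765302  3.98788145 -0.01584721]
```

It stalls solidly at about 4–5 N. I retract.

>>> jog_arm([
  {"xyz": [-0.4, 0, 0], "angular": [0, 0, 0], "jaw": 0},
  {"xyz": [-1.5, 0, 0], "angular": [0, 0, 0], "jaw": 0},
  {"xyz": [-2.5, 0, -1], "angular": [0, 0, 0], "jaw": 0},
  {"xyz": [-2.5, 2, -5], "angular": [0, 0, 0], "jaw": 0},
  {"xyz": [-2.5, 5, -9], "angular": [0, 0, 0], "jaw": 0},
  {"xyz": [-2.5, 8, -13], "angular": [0, 0, 0], "jaw": 0},
  {"xyz": [-2.5, 8, -13], "angular": [0, 0, 0], "jaw": 0},
  {"xyz": [-2.5, 8, -13], "angular": [0, 0, 0], "jaw": 0},
  {"xyz": [-2.5, 8, -13], "angular": [0, 0, 0], "jaw": 0},
])

```text
time_s: 16.8
tool_pos: [0.5167, 0.0029, 0.1563]
eef_rot: [[0.142, -0.99, 0.001], [-0.99, -0.142, 0.0], [-0.0, -0.001, -1.0]]
wrist_force: [-0.1, -0.2, 0.1]
width: 0.0002
```

Run:
```python
from h import *
o=manip.observe();print(o['time_s'],w2j(o['tool_pos']),o['wrist_force'])
s=snapshot('wrist');save(s,'w13')
for p in [(.045,-.09,.034),(.005,-.09,.034),(.005,-.15,.034),(.02,-.15,.046)]:
    print(p,proj(s,np.r_[j2w(p[0],p[1]),p[2]]))
a=s['image'][:,:,::-1];cv2.imwrite('pics/w13c.png',cv2.resize(a[60:260,300:560],None,fx=3,fy=3,interpolation=cv2.INTER_CUBIC))
t=snapshot('scene');save(t,'scene1')
```

```text
16.8 [-0.05650127 -0.05234269] [-0.07540052 -0.18441204  0.05653451]
(0.045, -0.09, 0.034) [377.65673047  91.0315008 ]
(0.005, -0.09, 0.034) [375.49273596 150.23895087]
(0.005, -0.15, 0.034) [458.30023354 150.24986277]
(0.02, -0.15, 0.046) [466.867176   127.86086736]
```

View pics/w13c.png

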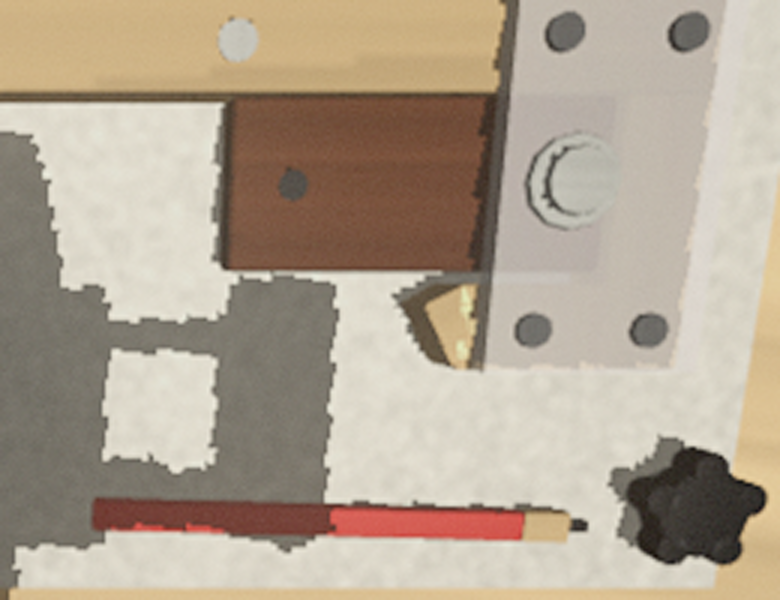

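View pics/scene1.png

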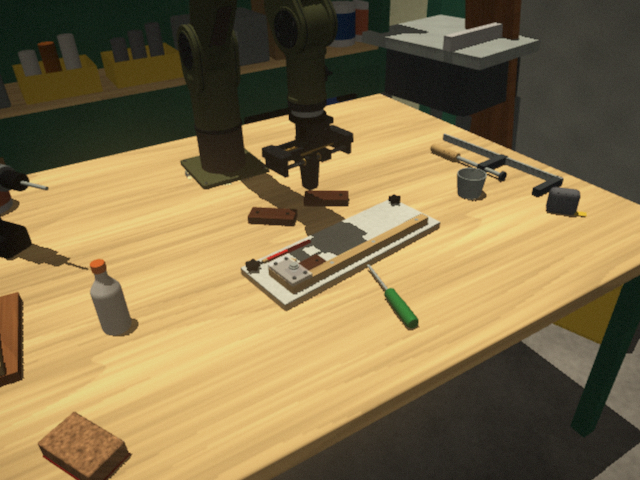

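The block is flush with the fence and home: its trailing top corner is at column 377.3 against 377.7 predicted. The bystanders are unmoved and the hand is clear, so I hand the job in.

Run:
```python
from h import *
print(workorder.close_job())
```

```text
the job is handed in; nothing more can be done
None
```

The spacer block is home in the corner between fence and stop, and the job was handed in at about 17 s of the 61 s allowed.

**What I did:** I chose the smallest of the three blocks, the one lying on the board. I pushed it square onto the fence with two fingertips. Then I dragged it along the fence by side pressure of about 6 N, in under the plate to the stop. Last, I gave the trailing end a light push of about 4–5 N; the fingers stalled solidly against it.

**Last checks:**
- **Seating:** the block's trailing edge was within 0.5 pixel (about 0.3 mm) of where it should be when home, and its long side was flush with the fence.
- **Surroundings:** by eye, the pencil, glue bottle, tin and screwdriver had not moved.
- **Hand:** it was clear of the block, about 12 cm above it, and the wrist force was near zero.

**Disagreements:**
- The jig origins from the top and scene cameras differed by about 5 mm. The wrist camera confirmed their average to about 1–2 mm across the jig, but a few mm off at two board corners and fence ends.
- In the one wrist picture I tried during the slide, the network did not find the spacer, so I measured the block from its edges instead.

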